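# Start the sample cell's clamp knob without crossing its thread

## Task

On the white instrument, take the blue clamp knob of the sample cell and turn it backwards (anticlockwise seen from above) until it clicks and its white pointer is about at the yellow mark, then turn it forwards (clockwise) to start the thread, until the pointer is at the green mark, and let go. Leave the black knob of the reference cell and the small white crucible alone.

Things in the scene. Friction and masses are not known exactly. Their poses are not given: they have to be found in the camera images.
- sample_knob (a joint): Blue knob's angle (rad) about its vertical axis; grows forwards (clockwise from above). Starts at -0.15 to 0.3. Yellow flange mark at -0.65, green at 0.6. Backwards it meets a sprung plunger from -0.25, snaps over (the click, under 0.1 N m) at -0.4, clear by -0.53; met again going forwards. Hard stops at -0.85, 0.85. Turns at 0.04 N m, stays where left, keeps its height.
- sample_knob_grip (a point): Grip point of the blue knob, on its axis, 140 mm above the bench. Lobed disc 62 mm across, 10 high, carries a bar 46 long, 16 wide, 32 high; this point is 23 mm above the disc, 9 below the bar's top. z up, x along the bar, white pointer on the -x half; turns with the knob. It sits on a fixed steel cell (blue band, 100 mm flange) on a white instrument 250 x 360 x 60.
- reference_knob_pointer (a point): Pointer end of the black reference knob, on top of its bar, 23 mm from its axis; -x points outwards, z up. Cell and knob are like the sample's but with black knob and band; same height, 150 mm or more from the sample knob axis to axis, on either side of it. It turns as easily; must not be turned.
- crucible: Loose white ceramic cup, 34 mm across, 26 mm high, on the instrument's top (60 mm above the bench) near its front edge, between the two cells. Origin at the centre of its underside, z up. Must not be moved.

How it is judged:
By the outcome, as a careful person would: the job done as asked, in the order asked, and still so for the second after the job is handed in, with the robot touching nothing.
It also fails if it takes over 32 s, if anything falls off the work surface, if the arm or the gripper's body presses on something with over 40 N, if the wrist force passes 120 N, or if a joint passes its speed limit or range.

## Robot

A 7-joint arm with a two-finger parallel gripper is mounted at the origin on the work surface. World frame = base frame: x ahead of the robot, y to its left, z up, the work surface at z = 0. Lengths are in m, angles in rad, forces in N, time in s.
With the tool pointing down it reaches from about 0.425 to 0.825 m from the base axis. Payload 3.6 kg.
Tool frame: the origin (TCP) lies at the very end of the fingers, on their centre line; the grasp point (between the pads) lies bot.grasp_offset behind it (bot.grasp_offset is the distance from the TCP to the grasp point, in m); y points along the fingers, z is the direction in which the jaws open and shut, and the axes are right-handed (so a half turn about y gives the same grasp; the last joint's range is limited). The gripper opens to 93 mm and grips with 3 to 60 N. Pads are 15 mm wide; open, the fingers measure 128 mm over their backs; the gripper's body (75 mm by 188 mm) begins 65 mm behind the grasp point.
Start: joints at [1.252, 0.615, -0.013, 1.423, 0.008, 1.103, -0.04], TCP at [0.188, -0.622, 0.219] pointing down, gripper open.
Joint ranges: [-3.12, 3.12], [-0.3, 2.06], [-1.34, 1.32], [0.26, 2.42], [-1.36, 4.5], [0.01, 1.98], [-2.84, 2.84]. Speed limits (rad/s): [2.79, 2.79, 3.14, 3.14, 3.14, 3.14, 3.14].

## Interface

Orientations are given as a unit quaternion [x, y, z, w].
In Python, from station import bot gives the robot as it stands.
- The arm moves only by the shell command python3 -m crank 'ROWS' [FORCE]. ROWS is text: rows parted by semicolons, each of 7 numbers parted by spaces: the opening, from 0 (shut) to 1 (fully open), then the shift along the tool's x, y, z in cm, then the turn, a rotation vector about the tool's x, y, z in rad. In form: hand dx dy dz rx ry rz; .... A call has 1 to 5 rows; each row shifts and turns the commanded pose from where the row before left it, along the tool's axes as they then stand; what a row does not reach is not made up. A row lasts 1/8 s, in which the tool goes at most 62.5 mm and 10.7 degrees, less where a joint would pass 70% of its speed; a pose out of reach is approached as far as the arm can. A call with a gripper value outside its range is refused whole. The fingers move at their own pace and stop on an object; FORCE is the grip in N (left out, the last holds). Time passes only in rows, so rows that do not move let the fingers close. It gives the time, the measured TCP pose, the force and the opening at its end, in the units of the state.
- bot.sense(): the state, without advancing time (a new reading comes with each control period).
- bot.snapshot(name): name is "scene" or "top" or "wrist"; returns a dict with "color" (400x640x3 uint8, blue, green, red), "fx", "fy", "cx", "cy" (pixels), "R" (3x3) and "t" (3): a world point X has camera coordinates R X + t. Camera axes: x right, y down, z forward; pixel columns grow to the right and rows downward; lengths in m; the calibration is good to about 2 mm. A picture is of the moment at which its call begins. There is no depth.
- bot.close_job(): hands the job in, once; it reports no verdict.
The state is a dict: "time": time; "qpos": joint angles; "joint_velocities": joint speeds; "tau": joint torques, N m; "ee_pos": TCP position; "orientation": TCP orientation; "wrist_force": force on the tool from outside, world axes, zero at the start; "ft_torque": the same for the moment, N m; "grip_width": opening from 0.0 (shut) to 1.0 (fully open).
Only numpy, scipy, OpenCV 4.12 (cv2) and the standard library are available. Lean on these libraries where they do the work, as an engineer would, in place of code of your own. Each camera call takes 0.05 s, during which the arm holds its last target.

## Working session

There is one attempt and no reset: what is moved stays moved. The work goes in short steps, Python scripts to look and compute and a shell command to move; the robot and the scene stay as the last step left them, time stands still between calls to the robot, and variables do not carry over. Pictures are saved under pics/ and viewed, and the job is handed in when it is done.

```bash
ls; mkdir -p pics; python3 - <<'E'
from station import bot
import cv2
s=bot.sense()
for k in ("time","ee_pos","orientation","wrist_force","grip_width"): print(k,s[k])
print(bot.grasp_offset)
for n in ("scene","top"):
    d=bot.snapshot(n); cv2.imwrite(f"pics/{n}0.png",d["color"]); print(n,d["fx"],d["cx"],d["cy"],d["R"],d["t"])
E
```

```text
pics
time 0.0
ee_pos [ 0.18740031 -0.62157256  0.21750207]
orientation [-0.10331932  0.70043045 -0.69864503  0.1030409 ]
wrist_force [-0.00504849  0.05080662  0.75153438]
grip_width 1.0027235636847185
0.0188
scene 509.670497268873 312.79361594294966 193.33550790580256 [[-0.30911885  0.95090414  0.01506141]
 [ 0.79395845  0.26675242 -0.54632694]
 [-0.52352222 -0.15692183 -0.83743658]] [ 0.13131269 -0.34723841  1.17325284]
top 515.4969967921127 322.8295614121555 205.08320465013009 [[-0.02318984 -0.99969453  0.00854855]
 [-0.98206198  0.02117863 -0.18736525]
 [ 0.18712697 -0.01274018 -0.98225312]] [0.03424097 0.55304925 0.82674023]
```

View pics/scene0.png

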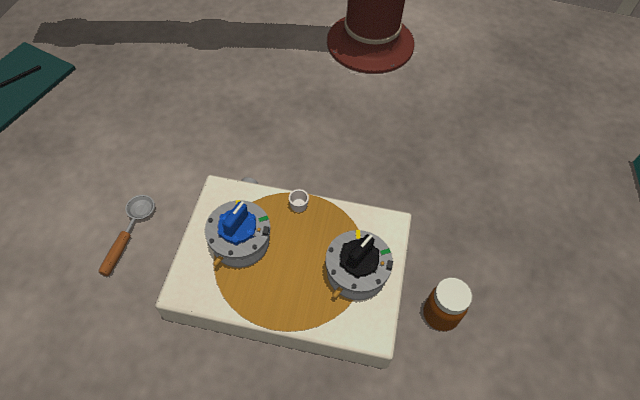

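View pics/top0.png

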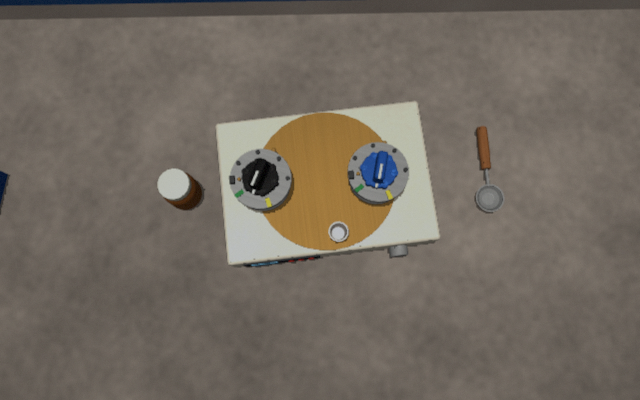

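The scene view shows the blue knob near (238,225) and the black one near (360,255). In the top view blue is near (380,170), black near (260,180) and the crucible near (338,232). I'll zoom in.

```bash
python3 - <<'E'
import cv2
a=cv2.imread("pics/top0.png")[130:215,335:425]; cv2.imwrite("pics/top0z.png",cv2.resize(a,None,fx=7,fy=7,interpolation=cv2.INTER_CUBIC))
a=cv2.imread("pics/scene0.png")[190:270,195:285]; cv2.imwrite("pics/scene0z.png",cv2.resize(a,None,fx=7,fy=7,interpolation=cv2.INTER_CUBIC))
E
```

```text
(no output)
```

View pics/top0z.png

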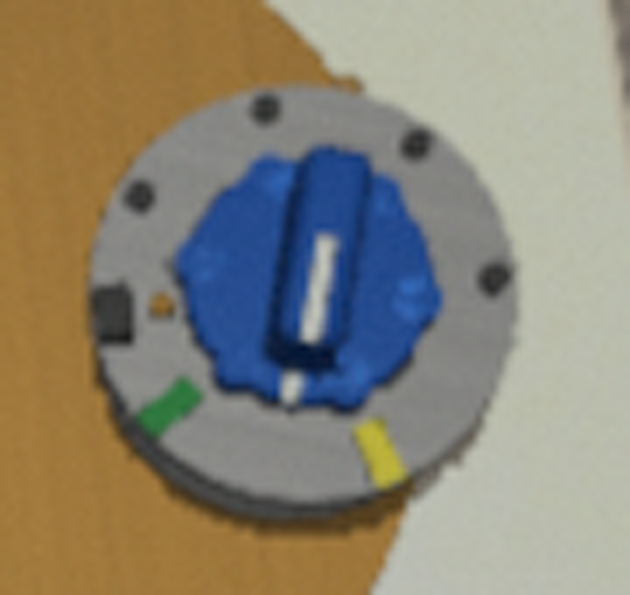

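View pics/scene0z.png

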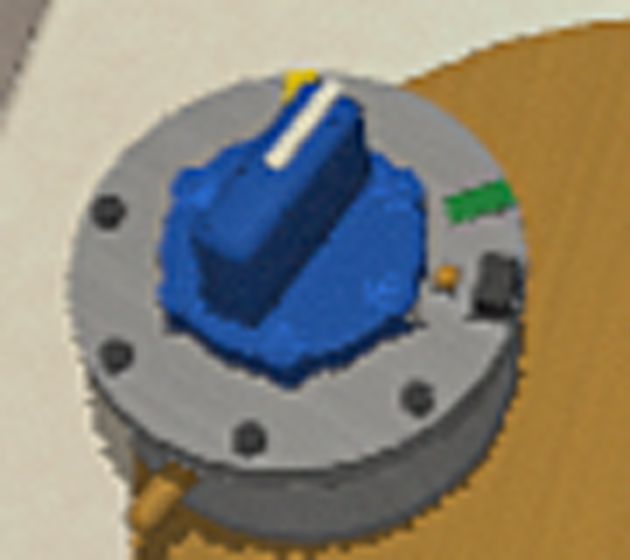

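```bash
cat > h.py <<'E'
import numpy as np
def ray(d,uv,z):
    R=np.array(d["R"]);t=np.array(d["t"]);c=-R.T@t
    v=R.T@np.array([(uv[0]-d["cx"])/d["fx"],(uv[1]-d["cy"])/d["fy"],1])
    return c+v*(z-c[2])/v[2]
def proj(d,X):
    p=np.array(d["R"])@X+d["t"]; return np.array([d["fx"]*p[0]/p[2]+d["cx"],d["fy"]*p[1]/p[2]+d["cy"]])
def zoom(uv,o,k): return [o[0]+(uv[0]+.5)/k-.5,o[1]+(uv[1]+.5)/k-.5]
E
python3 - <<'E'
from h import *
from station import bot
T=bot.snapshot("top");S=bot.snapshot("scene")
o=(335,130);q=(195,190)
def rep(name,d,o,uv,z): 
    p=ray(d,zoom(uv,o,7),z); print(name,p.round(4)); return p
for nm,d,oo,P in [("top",T,o,dict(ct=[(304,295)],s0=(327,235),s1=(312,340),y=(380,453),g=(170,407),fl=[(90,295),(517,295),(303,85),(303,505)])),
               ("scene",S,q,dict(ct=[(297,270)],s0=(275,163),s1=(334,85),y=(300,80),g=(480,202),fl=[(70,270),(528,260),(300,72),(297,470)]))]:
    F=np.array([rep("fl",d,oo,x,.107) for x in P["fl"]]); 
    c=rep("c",d,oo,P["ct"][0],.107)
    s0=rep("s0",d,oo,P["s0"],.149);s1=rep("s1",d,oo,P["s1"],.149)
    y=rep("y",d,oo,P["y"],.107);g=rep("g",d,oo,P["g"],.107)
    an=lambda v:np.degrees(np.arctan2(v[1],v[0]))
    print(nm,"ptr dir",an(s1-s0),an(s1-c),"yellow",an(y-c),"green",an(g-c))
c=ray(T,(338,226),.086);print("cruc",c)
E
```

```text
fl [ 0.5973 -0.0185  0.107 ]
fl [ 0.5952 -0.1173  0.107 ]
fl [ 0.6468 -0.0699  0.107 ]
fl [ 0.5468 -0.0656  0.107 ]
c [ 0.5962 -0.068   0.107 ]
s0 [ 0.599  -0.0684  0.149 ]
s1 [ 0.5753 -0.064   0.149 ]
y [ 0.5586 -0.0838  0.107 ]
g [ 0.5704 -0.036   0.107 ]
top ptr dir 169.60867469346303 169.34688592856025 yellow -157.22098540395353 green 128.9783981981854
fl [ 0.6161 -0.1134  0.107 ]
fl [ 0.5821 -0.0196  0.107 ]
fl [ 0.5528 -0.0857  0.107 ]
fl [ 0.6451 -0.0479  0.107 ]
c [ 0.6004 -0.0666  0.107 ]
s0 [ 0.5985 -0.0674  0.149 ]
s1 [ 0.5767 -0.063   0.149 ]
y [ 0.5548 -0.0849  0.107 ]
g [ 0.5717 -0.0349  0.107 ]
scene ptr dir 168.7415682829222 171.52881733154297 yellow -158.14074015758797 green 132.20853320217415
cruc [ 0.51208128 -0.00156397  0.086     ]
```

```bash
cat >> h.py <<'E'
from scipy.spatial.transform import Rotation as Ro
def yaw(v): return np.degrees(np.arctan2(v[1],v[0]))
def show(s):
    M=Ro.from_quat(s["orientation"]).as_matrix()
    print("t",s["time"],"p",np.round(s["ee_pos"],4),"zyaw",yaw(M[:,2]).round(2),"ydir",M[:,1].round(4),"q",np.round(s["qpos"],3),"F",np.round(s["wrist_force"],1),"M",np.round(s["ft_torque"],2),"g",round(s["grip_width"],3))
    return M
E
python3 - <<'E'
from h import *
from station import bot
s=bot.sense();M=show(s)
print(M.round(4))
d=np.array([.597,-.0675,.2175])-s["ee_pos"]
print("tool shift cm",(M.T@d*100).round(2))
E
```

```text
t 0.2 p [ 0.1875 -0.6219  0.2179] zyaw -73.22 ydir [-4.0e-04  1.5e-03 -1.0e+00] q [ 1.251  0.616 -0.013  1.424  0.008  1.103 -0.04 ] F [ 0.2 -0.4 -0.4] M [ 0.01 -0.01 -0.02] g 1.0
[[-9.574e-01 -4.000e-04  2.887e-01]
 [-2.887e-01  1.500e-03 -9.574e-01]
 [-0.000e+00 -1.000e+00 -1.600e-03]]
tool shift cm [-55.21   0.11 -41.25]
```

```bash
python3 -m crank '1 -4.6 0 -3.44 0 0 0;1 -4.6 0 -3.44 0 0 0;1 -4.6 0 -3.44 0 0 0;1 -4.6 0 -3.44 0 0 0;1 -4.6 0 -3.44 0 0 0' 30; python3 -m crank '1 -4.6 0 -3.44 0 0 0;1 -4.6 0 -3.44 0 0 0;1 -4.6 0 -3.44 0 0 0;1 -4.6 0 -3.44 0 0 0;1 -4.6 0 -3.44 0 0 0'; python3 -m crank '1 -4.6 0 -3.44 0 0 0;1 -4.6 0 -3.44 0 0 0;1 0 0 0 0 0.16 0;1 0 0 0 0 0.16 0;1 0 0 0 0 0.156 0'; python3 - <<'E'
from h import *
from station import bot
import cv2
d=bot.snapshot("wrist");cv2.imwrite("pics/w1.png",d["color"])
s=bot.sense();M=show(s)
print("tool shift cm",(M.T@(np.array([.597,-.0675,.124])-s["ee_pos"])*100).round(2))
print(d["R"],d["t"]);np.save("w1.npy",d,allow_pickle=True)
print(proj(d,np.array([.597,-.0675,.149])),proj(d,np.array([.597,-.0675,.107])))
E
```

```text
time: 0.82
ee_pos: [0.3591, -0.3896, 0.2187]
orientation: [0.103, -0.7, 0.7, -0.103]
wrist_force: [0.3, -0.7, -0.2]
grip_width: 1.001
time: 1.45
ee_pos: [0.5296, -0.1587, 0.2187]
orientation: [0.103, -0.699, 0.7, -0.103]
wrist_force: [0.7, -0.4, -0.2]
grip_width: 1.001
time: 2.08
ee_pos: [0.5968, -0.0675, 0.2183]
orientation: [-0.066, -0.704, 0.704, 0.067]
wrist_force: [0.1, -0.1, 0.1]
grip_width: 0.997
t 2.125 p [ 0.5968 -0.0674  0.2184] zyaw -100.95 ydir [-7.e-04 -0.e+00 -1.e+00] q [ 0.052  0.537  0.039  1.576 -0.023  1.031 -1.664] F [ 0.6 -0.6 -0.2] M [ 0.03  0.1  -0.02] g 1.0
tool shift cm [-0.03  9.44  0.  ]
[[-1.86233537e-01 -9.82505275e-01  6.73580446e-04]
 [-9.53967669e-01  1.80988194e-01  2.39142132e-01]
 [-2.35080317e-01  4.38937113e-02 -9.70984339e-01]] [0.04448819 0.55391073 0.53183467]
[317.37279605 209.06490383] [317.39141323 196.98636631]
```

View pics/w1.png

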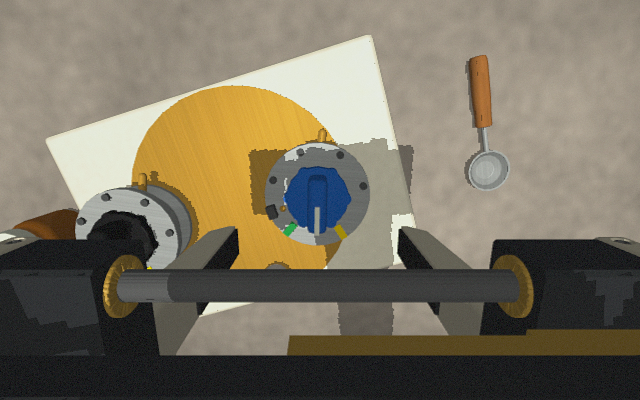

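The wrist view shows the blue bar vertical and centred at x≈317, its stripe running (318,207)–(317,235), as predicted. It's aligned, so I'll descend and grip.

```bash
python3 -m crank '1 0 4 0 0 0 0;1 0 4 0 0 0 0;1 0 1.4 0 0 0 0;1 0 0 0 0 0 0' 30; python3 -m crank '0 0 0 0 0 0 0;0 0 0 0 0 0 0;0 0 0 0 0 0 0;0 0 0 0 0 0 0;0 0 0 0 0 0 0' 30; python3 - <<'E'
from h import *
from station import bot
show(bot.sense())
E
```

```text
time: 2.62
ee_pos: [0.5967, -0.0677, 0.1242]
orientation: [0.064, 0.704, -0.704, -0.065]
wrist_force: [0.2, 0.8, 0.2]
grip_width: 0.999
time: 3.25
ee_pos: [0.597, -0.0677, 0.1248]
orientation: [0.065, 0.704, -0.704, -0.065]
wrist_force: [0.9, 0.7, 0.7]
grip_width: 0.514
t 3.25 p [ 0.597  -0.0677  0.1248] zyaw -100.49 ydir [ 2.e-04  1.e-04 -1.e+00] q [ 0.058  0.639  0.031  1.683 -0.025  0.82  -1.654] F [0.9 0.7 0.7] M [ 0.13  0.   -0.  ] g 0.514
```

```bash
python3 -m crank '0 0 0 0 0 0 0;0 0 0 0 0 0 0;0 0 0 0 0 0 0;0 0 0 0 0 0 0;0 0 0 0 0 0 0' 30; python3 -m crank '0 0 0 0 0 0 0;0 0 0 0 0 0 0' 30; python3 - <<'E'
from h import *
from station import bot
show(bot.sense())
E
```

```text
time: 3.88
ee_pos: [0.5971, -0.0669, 0.1247]
orientation: [0.064, 0.705, -0.704, -0.064]
wrist_force: [0.6, 2.0, -0.3]
grip_width: 0.17
time: 4.12
ee_pos: [0.597, -0.067, 0.1246]
orientation: [0.064, 0.705, -0.704, -0.064]
wrist_force: [0.3, 3.5, 0.2]
grip_width: 0.169
t 4.125 p [ 0.597  -0.067   0.1246] zyaw -100.46 ydir [ 1.e-04  1.e-03 -1.e+00] q [ 0.057  0.639  0.03   1.683 -0.026  0.82  -1.654] F [0.3 3.5 0.2] M [ 0.66 -0.12 -0.  ] g 0.169
```

```bash
python3 -m crank '0 0 0 -0.07 0 -0.06 0;0 0 0 0 0 -0.08 0;0 0 0 0 0 -0.08 0' 30; python3 -m crank '0 0 0 0 0 -0.06 0;0 0 0 0 0 -0.06 0;0 0 0 0 0 -0.06 0;0 0 0 0 0 -0.06 0;0 0 0 0 0 -0.06 0'; python3 - <<'E'
from h import *
from station import bot
show(bot.sense())
E
```

```text
time: 4.5
ee_pos: [0.5971, -0.067, 0.1247]
orientation: [-0.014, 0.707, -0.707, 0.014]
wrist_force: [0.4, 2.3, -0.8]
grip_width: 0.168
time: 5.12
ee_pos: [0.5971, -0.0672, 0.1247]
orientation: [0.119, -0.697, 0.697, -0.119]
wrist_force: [0.3, 2.2, 0.4]
grip_width: 0.167
t 5.125 p [ 0.5971 -0.0672  0.1247] zyaw -70.62 ydir [ 1.e-04 -0.e+00 -1.e+00] q [ 0.148  0.642 -0.118  1.68   0.096  0.826 -1.244] F [0.3 2.2 0.4] M [ 0.39 -0.05 -0.02] g 0.167
```

```bash
python3 -m crank '0 0 0 0 0 -0.04 0;0 0 0 0 0 -0.03 0;0 0 0 0 0 0 0' 30; python3 - <<'E'
from h import *
from station import bot
import cv2
show(bot.sense())
for n in ("top","scene","wrist"):
    d=bot.snapshot(n);cv2.imwrite(f"pics/{n}2.png",d["color"])
a=cv2.imread("pics/scene2.png")[190:270,195:285]; b=cv2.imread("pics/wrist2.png")[120:260,230:400]
f=lambda a:cv2.resize(a,(400,int(400*a.shape[0]/a.shape[1])),interpolation=cv2.INTER_CUBIC)
a,b=f(a),f(b);h=min(len(a),len(b));cv2.imwrite("pics/z2.png",cv2.hconcat([a[:h],b[:h]]))
E
```

```text
time: 5.5
ee_pos: [0.5971, -0.0672, 0.1247]
orientation: [0.143, -0.692, 0.693, -0.143]
wrist_force: [-0.1, 1.5, -0.4]
grip_width: 0.171
t 5.5 p [ 0.5971 -0.0672  0.1247] zyaw -66.68 ydir [ 1.e-04 -1.e-04 -1.e+00] q [ 0.16   0.643 -0.138  1.679  0.112  0.827 -1.19 ] F [-0.1  1.5 -0.4] M [ 0.25 -0.11  0.01] g 0.171
```

View pics/z2.png

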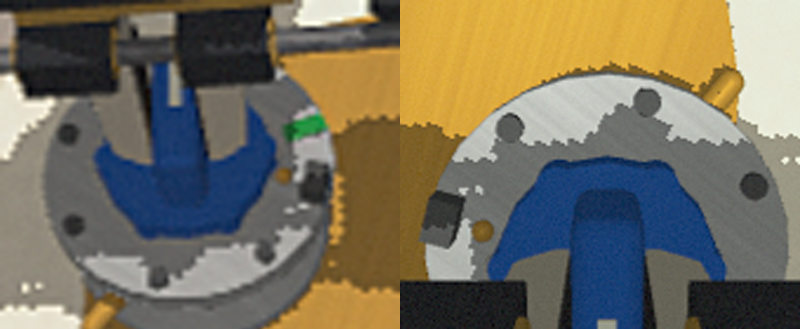

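View pics/wrist2.png

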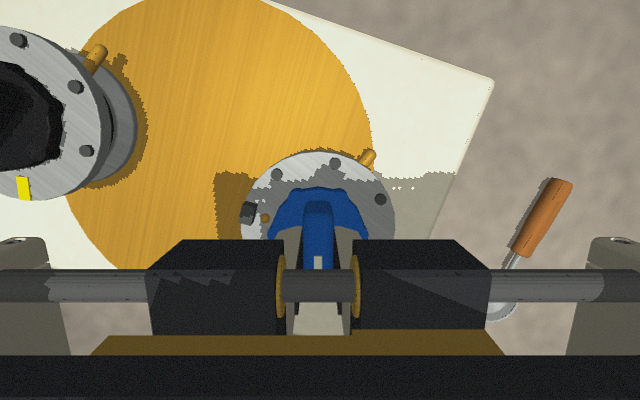

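The knob followed the hand: the bar stays parallel to the pads in the wrist view at (318,230), and the pointer direction of 203° is on yellow (≈202.5°). Now I'll turn it forwards.

```bash
R='x'; python3 -m crank '0 0 0 0 0 0.05 0;0 0 0 0 0 0.08 0;0 0 0 0 0 0.08 0;0 0 0 0 0 0.08 0;0 0 0 0 0 0.08 0' 30; python3 -m crank '0 0 0 0 0 0.08 0;0 0 0 0 0 0.08 0;0 0 0 0 0 0.08 0;0 0 0 0 0 0.08 0;0 0 0 0 0 0.08 0'; python3 -m crank '0 0 0 0 0 0.1 0;0 0 0 0 0 0.1 0;0 0 0 0 0 0.1 0;0 0 0 0 0 0.08 0;0 0 0 0 0 0.05 0'; python3 -m crank '0 0 0 0 0 0.04 0;0 0 0 0 0 0 0';  python3 - <<'E'
from h import *
from station import bot
import cv2
show(bot.sense())
for n in ("top","scene","wrist"):
    d=bot.snapshot(n);cv2.imwrite(f"pics/{n}3.png",d["color"])
a=cv2.imread("pics/scene3.png")[190:270,195:285]; b=cv2.imread("pics/wrist3.png")[120:260,230:400]
f=lambda a:cv2.resize(a,(400,int(400*a.shape[0]/a.shape[1])),interpolation=cv2.INTER_CUBIC)
a,b=f(a),f(b);h=min(len(a),len(b));cv2.imwrite("pics/z3.png",cv2.hconcat([a[:h],b[:h]]))
E
```

```text
time: 6.28
ee_pos: [0.5971, -0.0671, 0.1247]
orientation: [0.012, -0.707, 0.707, -0.012]
wrist_force: [1.1, 1.5, -0.1]
grip_width: 0.17
time: 6.9
ee_pos: [0.5971, -0.0668, 0.1247]
orientation: [0.128, 0.695, -0.695, -0.129]
wrist_force: [1.0, 2.4, -1.0]
grip_width: 0.172
time: 7.52
ee_pos: [0.5972, -0.0666, 0.1247]
orientation: [0.274, 0.652, -0.652, -0.274]
wrist_force: [0.6, 0.9, -1.3]
grip_width: 0.17
time: 7.78
ee_pos: [0.5972, -0.0666, 0.1247]
orientation: [0.286, 0.647, -0.646, -0.286]
wrist_force: [0.1, 2.2, -0.8]
grip_width: 0.175
t 7.775 p [ 0.5972 -0.0666  0.1247] zyaw -137.73 ydir [ 1.e-04  5.e-04 -1.e+00] q [-0.058  0.648  0.217  1.687 -0.178  0.826 -2.167] F [ 0.1  2.2 -0.8] M [ 0.52 -0.17 -0.05] g 0.175
```

View pics/z3.png

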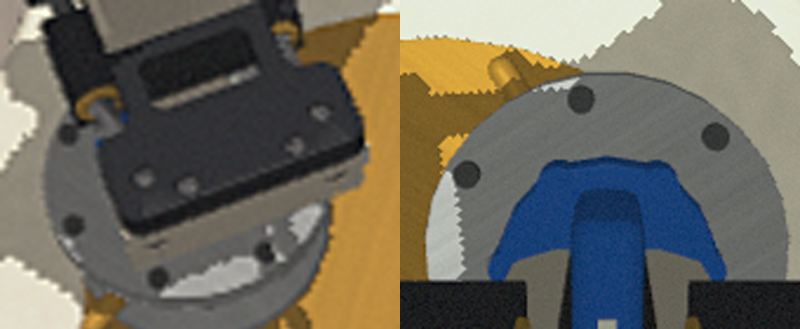

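```bash
python3 -m crank '0 0 0 0 0 0.025 0;0 0 0 0 0 0 0;1 0 0 0 0 0 0;1 0 0 0 0 0 0;1 0 0 0 0 0 0' 30; python3 -m crank '1 0 0 0 0 0 0;1 0 0 0 0 0 0;1 0 0 0 0 0 0;1 0 0 0 0 0 0;1 0 0 0 0 0 0'; python3 - <<'E'
from h import *
from station import bot
show(bot.sense())
E
```

```text
time: 8.55
ee_pos: [0.5969, -0.068, 0.1248]
orientation: [-0.295, -0.643, 0.643, 0.294]
wrist_force: [-0.6, -0.1, -0.8]
grip_width: 0.44
time: 9.18
ee_pos: [0.5971, -0.0671, 0.1247]
orientation: [0.294, 0.643, -0.643, -0.294]
wrist_force: [-0.2, -0.2, 0.6]
grip_width: 0.973
t 9.175 p [ 0.5971 -0.0671  0.1247] zyaw -139.17 ydir [ 0.  0. -1.] q [-0.062  0.648  0.224  1.687 -0.183  0.827 -2.186] F [-0.2 -0.2  0.6] M [ 0.06 -0.04  0.  ] g 0.973
```

```bash
python3 -m crank '1 0 -3 0 0 0 0;1 0 -5 0 0 0 0;1 0 -5 0 0 0 0;1 0 0 0 0 0 0' ; python3 - <<'E'
from h import *
from station import bot
import cv2
s=bot.sense();M=show(s)
print("shift for world -y .2, -x .1:",(M.T@np.array([-10,-20,0])).round(2))
d=bot.snapshot("wrist");cv2.imwrite("pics/w4.png",d["color"])
b=d["color"][120:260,220:420];cv2.imwrite("pics/w4z.png",cv2.resize(b,None,fx=4,fy=4,interpolation=cv2.INTER_CUBIC))
np.save("w4.npy",d,allow_pickle=True)
E
```

```text
time: 9.68
ee_pos: [0.5997, -0.0678, 0.2594]
orientation: [0.298, 0.644, -0.642, -0.291]
wrist_force: [0.1, 0.5, -1.5]
grip_width: 1.0
t 9.675 p [ 0.5997 -0.0678  0.2594] zyaw -139.18 ydir [ 0.0102 -0.0011 -0.9999] q [-0.085  0.509  0.262  1.521 -0.141  1.119 -2.224] F [ 0.1  0.5 -1.5] M [ 0.1   0.04 -0.01] g 1.0
shift for world -y .2, -x .1: [-8.6  -0.08 20.64]
```

View pics/w4z.png

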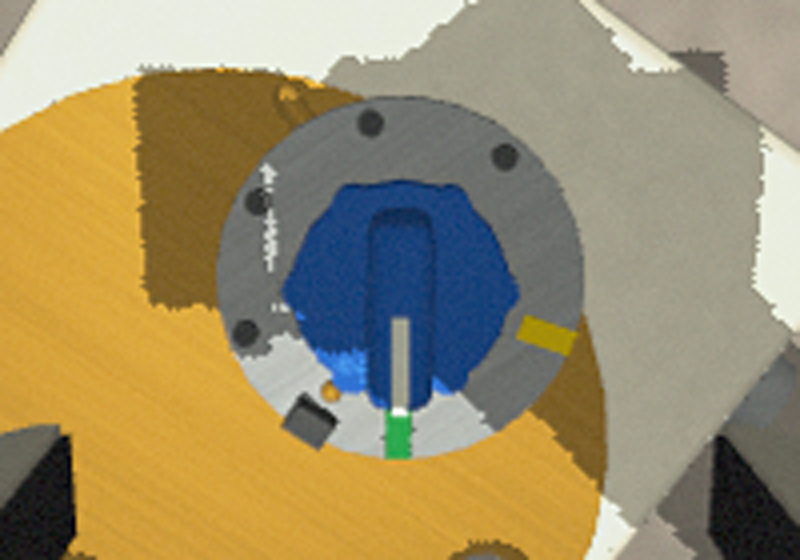

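The pointer stripe (400,320–410 in the zoom) is in line with the green mark (398,435). I'll move aside for a last check.

```bash
python3 -m crank '1 -1.7 0 4.1 0 0 0;1 -1.7 0 4.1 0 0 0;1 -1.7 0 4.1 0 0 0;1 -1.7 0 4.1 0 0 0;1 -1.7 0 4.1 0 0 0';python3 -m crank '1 0 0 0 0 0 0;1 0 0 0 0 0 0' ; python3 - <<'E'
from h import *
from station import bot
import cv2
s=bot.sense();M=show(s)
d=bot.snapshot("top");cv2.imwrite("pics/top5.png",d["color"])
a=cv2.imread("pics/top0.png");f=lambda a:cv2.resize(a[130:260,220:430],None,fx=3.5,fy=2.2*3.5/2.2,interpolation=cv2.INTER_CUBIC)
cv2.imwrite("pics/z5.png",f(d["color"]))
for n,(x0,y0,x1,y1) in dict(black=(228,147,295,215),cruc=(322,215,355,248)).items():
    print(n,cv2.phaseCorrelate(*[cv2.cvtColor(i,6)[y0:y1,x0:x1].astype(np.float32) for i in(a,d["color"])]),cv2.absdiff(a,d["color"])[y0:y1,x0:x1].mean())
E
```

```text
time: 10.35
ee_pos: [0.4958, -0.2659, 0.2527]
orientation: [0.293, 0.643, -0.643, -0.296]
wrist_force: [-0.0, 0.4, -0.7]
grip_width: 1.002
time: 10.6
ee_pos: [0.4975, -0.2639, 0.2533]
orientation: [0.293, 0.644, -0.643, -0.295]
wrist_force: [0.6, 0.4, 0.3]
grip_width: 0.999
t 10.6 p [ 0.4975 -0.2639  0.2533] zyaw -139.12 ydir [-0.0019  0.0025 -1.    ] q [ 0.262  0.457  0.287  1.634 -0.144  1.073 -1.838] F [0.6 0.4 0.3] M [ 0.16 -0.03 -0.01] g 0.999
black ((0.002304161358132717, -0.0074174129139379374), 0.998859341589757) 5.401741293532338
cruc ((-0.017787470276935835, 0.058689467483475255), 1.0021313615603211) 5.982246709519437
```

View pics/z5.png

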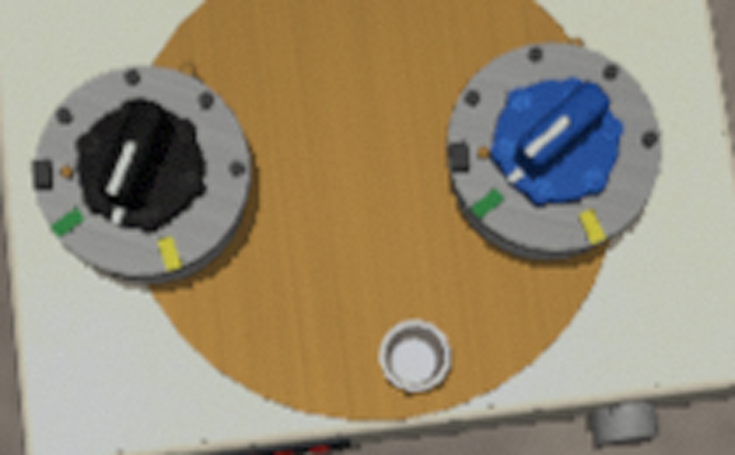

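```bash
python3 - <<'E'
from h import *
import numpy as np
from station import bot
W=np.load("w4.npy",allow_pickle=True).item();T=bot.snapshot("top")
def rep(d,o,k,s0,s1,y,g,fl):
    P=lambda uv,z:ray(d,zoom(uv,o,k),z)[:2]
    c=np.mean([P(x,.107) for x in fl],0)
    S=P(s1,.149)-P(s0,.149);ya=yaw(P(y,.107)-c)%360;ga=yaw(P(g,.107)-c)
    print(c,"ptr",yaw(S),"y",ya,"g",ga,"ang from y",-.65+np.radians(ya-yaw(S)),"from g",.6+np.radians(ga-yaw(S)))
rep(W,(220,120),4,(401,320),(399,408),(547,335),(398,437),[(217,277),(584,277),(400,97),(400,458)])
rep(T,(220,130),3.5,(566,121),(530,156),(593,227),(487,204),[(447,147),(661,147),(555,43),(555,251)])
E
```

```text
[ 0.59877636 -0.06828274] ptr 129.6858514771643 y 200.16947943578353 g 130.16933329627904 ang from y 0.580171376628635 from g 0.6084383496170837
[ 0.59664098 -0.06810405] ptr 133.24503435677022 y 202.60962435182293 g 129.53429465417986 ang from y 0.5606404797095871 from g 0.5352353745053231
```

```bash
python3 - <<'E'
from h import *
from station import bot
import cv2
for n in("top","scene"):
  I=[];
  for k in range(3): d=bot.snapshot(n);I.append(d["color"].astype(float))
  I=np.mean(I,0);c=np.array([.597,-.068])
  # rectify at z: world patch 0.12 m
  g=np.linspace(-.055,.055,221);X,Y=np.meshgrid(g,g)
  def rect(z):
    uv=np.array([proj(d,np.array([c[0]+x,c[1]+y,z])) for x,y in zip(X.ravel(),Y.ravel())]).astype(np.float32)
    return cv2.remap(I.astype(np.float32),uv[:,0].reshape(X.shape),uv[:,1].reshape(X.shape),cv2.INTER_CUBIC)
  r=rect(.149);f=rect(.107);rad=np.hypot(X,Y)
  w=np.clip(r.min(2)-r.min(2)[rad<.02].mean()-30,0,None)*(rad<.024)
  P=np.c_[X.ravel(),Y.ravel()];W=w.ravel();m=(P*W[:,None]).sum(0)/W.sum();C=np.cov(P.T,aweights=W)
  v=np.linalg.eigh(C)[1][:,1];v*=np.sign(v@m);B,G,R=f[...,0],f[...,1],f[...,2]
  print(n,"ptr",yaw(v),"centroid",m,yaw(m))
  for nm,mk in(("g",np.clip(G-np.maximum(R,B)-25,0,None)),("y",np.clip(np.minimum(R,G)-B-60,0,None)*((Y<0)&(X<-.01)))):
    mk=mk*(rad>.034)*(rad<.05); p=[(X*mk).sum()/mk.sum(),(Y*mk).sum()/mk.sum()];print(nm,yaw(p)%360,np.hypot(*p))
E
```

```text
top ptr -34.100349584781306 centroid [0.00374517 0.00270682] 35.85753618987357
g 129.56285211625968 0.04162871774354372
y 202.13207779228645 0.04154719508275666
scene ptr -72.56116790312359 centroid [-0.00946627 -0.0047996 ] -153.1140031715546
g 128.0666087503012 0.04161389949846385
y 201.3613382834293 0.04080274055083119
```

```bash
python3 - <<'E'
from h import *
from station import bot
import cv2
c=np.array([.597,-.068])
for n in("top","scene"):
  d=bot.snapshot(n);I=d["color"]
  g=np.linspace(-.055,.055,221);X,Y=np.meshgrid(g,g)
  uv=np.array([proj(d,np.array([c[0]+x,c[1]+y,.149])) for x,y in zip(X.ravel(),Y.ravel())]).astype(np.float32)
  r=cv2.remap(I,uv[:,0].reshape(X.shape),uv[:,1].reshape(X.shape),cv2.INTER_CUBIC)
  cv2.imwrite(f"pics/r_{n}.png",cv2.resize(r[::-1],(398,398)))
  R=r[...,2].astype(float); w=np.clip(R-100,0,None)*(np.hypot(X,Y)<.0245)
  for q in(0,):
    nn,lab,st,ce=cv2.connectedComponentsWithStats((w>0).astype(np.uint8))
    for i in range(1,nn):
      if st[i,4]<40: continue
      W=(w*(lab==i)).ravel();P=np.c_[X.ravel(),Y.ravel()];m=(P*W[:,None]).sum(0)/W.sum();ev,E=np.linalg.eigh(np.cov(P.T,aweights=W));print(n,st[i,4],m.round(4),yaw(m),yaw(E[:,1])%180,np.sqrt(ev))
a=cv2.hconcat([cv2.imread("pics/r_top.png"),cv2.imread("pics/r_scene.png")]);cv2.imwrite("pics/r.png",a)
E
```

```text
top 652 [ 0.0181 -0.0049] -15.136870803970059 66.94295231945041 [0.00388996 0.01283687]
top 480 [-0.0063  0.0082] 127.62036396924871 130.3729538727415 [0.00111291 0.00682468]
scene 3314 [-0.0109 -0.0041] -159.47621718887382 108.90553500173394 [0.00742394 0.01162109]
```

View pics/r.png

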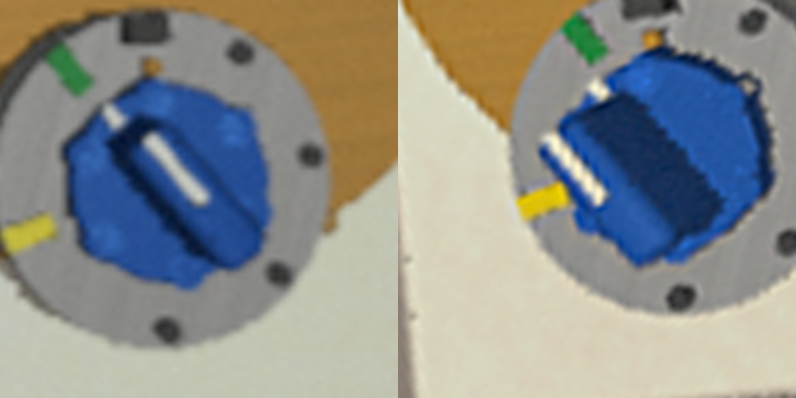

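The fitted stripe direction is 130.4°, against 129.6° for green. I'm handing in.

```bash
python3 -c "
from station import bot
print(bot.close_job(), bot.sense()['time'])"
```

```text
the job is handed in; nothing more can be done
the job is handed in; nothing more can be done
```

I gripped the blue knob and turned it backwards past the click to about −0.66 rad, at the yellow mark. I then turned it forwards to the green mark, released it, and raised the arm and moved it aside. The job was handed in at about 11 s.

**Pointer position:**
- The wrist view right after release showed the pointer in line with green, about 0.58–0.61 rad.
- In the final top view, fitting the pointer stripe gave 130.4° against 129.6° for the green mark, or about 0.59–0.60 rad.
- A coarser reading by eye from the top view gave 0.54–0.56 rad. I put that down to pixel error, since the fit and the wrist view agree.
- The automatic fit in the scene view failed because the stripe merged with the background, so I didn't use it.

**Click:** I inferred it from the knob turning with the gripper through the plunger range. I didn't see a distinct force signal.

**Other items:** The black knob and the crucible shifted by less than 0.1 pixel between the first and last top views. I saw no sign that the robot touched either one. The wrist force readings printed during the moves stayed under 4 N.

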